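# Put away the pots, slide mailers and eyepiece after a microscope session

## Task

Clear the bench in front of the microscope: set the two round sample pots (red and yellow lids) upright in the blue tray, one in each compartment, lay the two slide mailers (green and orange boxes) flat in the white tray, one in each compartment and label side up, and stand the eyepiece, lens up, in the well in the foam of the black tray. Everything must end up resting on its tray's floor. Leave the open steel dish with the specimen where it is.

Things in the scene. Friction and masses are not known exactly. Their poses are not given: they have to be found in the camera images.
- red_pot: Loose round screw-lid sample pot, standing upright: white body 38 to 40 mm in diameter and 30 mm high, red lid 42 mm in diameter above it (30 to 44 mm), 44 mm high in all, 42 to 84 g. Origin: centre of the underside; z up along its axis.
- yellow_pot: Loose round screw-lid sample pot, standing upright: white body 38 to 40 mm in diameter and 30 mm high, yellow lid 42 mm in diameter above it (30 to 44 mm), 44 mm high in all, 42 to 84 g. Origin: centre of the underside; z up along its axis.
- green_mailer: Loose closed slide mailer lying flat, a plain green plastic box 76 mm long (its x), 26 mm wide (its y), 28 mm high, with a thin grey seam round it and a white blank label on top, 32 to 63 g. Origin: centre of the underside; z up.
- orange_mailer: Loose closed slide mailer lying flat, a plain orange plastic box 76 mm long (its x), 26 mm wide (its y), 28 mm high, with a thin grey seam round it and a white blank label on top, 32 to 63 g. Origin: centre of the underside; z up.
- eyepiece: Loose microscope eyepiece standing upright on its narrow steel barrel (30 mm in diameter, 22 mm high); above it the black head, 40 mm in diameter (22 to 50 mm high), with a glass lens on top; 50 mm high in all, 63 to 126 g. Origin: centre of the underside; z up along its axis.
- pot_tray: Blue open tray for the sample pots, fixed to the bench (it cannot be moved). Outside 110 mm (its x) by 150 mm (its y), rim 14 mm high, walls 4 mm thick, floor 4 mm above the bench. Origin: centre of the underside, on the bench; z up. A 4 mm wide ridge along its x, whose top is 10 mm above the bench, divides it into two equal compartments, each 102 mm (x) by 69 mm (y), centred at y = +36.5 and y = -36.5 mm.
- mailer_tray: White open tray for the slide mailers, fixed to the bench (it cannot be moved). Outside 110 mm (its x) by 150 mm (its y), rim 14 mm high, walls 4 mm thick, floor 4 mm above the bench. Origin: centre of the underside, on the bench; z up. A 4 mm wide ridge along its x, whose top is 10 mm above the bench, divides it into two equal compartments, each 102 mm (x) by 69 mm (y), centred at y = +36.5 and y = -36.5 mm.
- eyepiece_tray: Black open tray for the eyepiece, fixed to the bench (it cannot be moved). Outside 110 mm (its x) by 150 mm (its y), rim 14 mm high, walls 4 mm thick, floor 4 mm above the bench. Origin: centre of the underside, on the bench; z up. Filled with grey foam up to 13 mm above the bench, but for a square well in the middle, 56 by 56 mm, centred on the origin, open down to the tray's floor (4 mm above the bench).
- dish: Loose open round steel dish with a brown specimen in it, 60 mm in diameter, 14 mm high, 80 g. It stays where it is. Origin: centre of the underside; z up.

How it is judged:
By the outcome, as a careful person would: the job done as asked, in the order asked, and still so for the second after the job is handed in, with the robot touching nothing.
It also fails if it takes over 109 s, if anything falls off the work surface, if the arm or the gripper's body presses on something with over 40 N, if the wrist force passes 120 N, or if a joint passes its speed limit or range.

## Robot

A 6-joint arm with a two-finger parallel gripper is mounted at the origin on the work surface. World frame = base frame: x ahead of the robot, y to its left, z up, the work surface at z = 0. Lengths are in mm, angles in rad, forces in N, time in s.
With the tool pointing down it reaches from about 325 to 875 mm from the base axis. Payload 4.4 kg.
Tool frame: the origin (TCP) lies on the centre line of the jaws, within the pads' length; the fingertips stand ahead of it and the grasp point (between the pads) lies 6 mm ahead of it (ctrl.tcp_to_tips is the z of the fingertips in the tool frame, in mm); z points along the fingers, y is the direction in which the jaws open and shut (so a half turn about z gives the same grasp; the last joint's range is limited). The gripper opens to 85 mm and grips with 20 to 120 N. Pads are 22 mm wide; open, the fingers measure 114 mm over their backs; the gripper's body (76 mm by 85 mm) begins 54 mm behind the grasp point. The pads swing forward as they close: fully open they stand 13 mm farther back than shut.
Start: joints at [-1.454, 0.207, 1.542, -0, 1.393, -0.15], TCP at [151.584, -554.662, 256.282] pointing down, gripper open.
Joint ranges: [-2.73, 2.73], [-0.86, 2.22], [0.23, 2.46], [-1.11, 4.25], [0.08, 2.63], [-2.82, 2.82]. Speed limits (rad/s): [2.79, 2.79, 3.14, 3.14, 3.14, 3.14].

## Interface

Orientations are given as a 3x3 rotation matrix whose columns are the frame's x, y, z axes.
In Python, from plant import ctrl, sensors, optics gives the robot as it stands. Calls block until the motion is done:
- ctrl.move_ptp(position, orientation): joint-space move of the TCP to a pose.
- ctrl.move_l(position, rot=None, vel=150, threshold=None): straight line of the TCP; rot=None keeps the orientation; vel is the mean speed in mm/s. With threshold (N) it stops when the force on the tool has changed by that much, and returns True; else False.
- ctrl.set_joints(angles): joint-space move.
- ctrl.gripper_to(opening, force=None): finger opening in mm; force is the grip in N (None keeps the last); returns when the fingers have stopped.
- ctrl.hold(seconds).
- ctrl.solve_ik(position, orientation): joint angles nearest the present ones, or None.
- sensors.read_state(): the state.
- optics.grab_frame(name): name is "scene" or "top" or "wrist"; returns (picture, depth): 480x640x3 uint8, red, green, blue; 480x640 float32, mm along the optical axis (not along the pixel's ray), 0 where there is no reading.
- optics.camera_params(name): a dict with "mtx" (3x3 intrinsics, pixels), "R" (3x3) and "t" (3): a world point X has camera coordinates R X + t; the wrist camera has in their place "T_tool_cam" (4x4, takes a point from camera to tool coordinates, whose origin is the TCP and whose axes are the flange's). Camera axes: x right, y down, z forward; pixel columns grow to the right and rows downward; lengths in mm; the calibration is good to about 2 mm. A picture is of the moment at which its call begins: read the wrist's pose just before it. camera_params takes no time and is no camera call.
A pose or a line that the arm cannot do raises ctrl.MotionError and nothing moves.
- ctrl.finish_job(): hands the job in, once; it reports no verdict.
The state is a dict: "t": time; "q": joint angles; "qvel": joint speeds; "tau": joint torques, N m; "eef_pos": TCP position; "eef_rot": TCP orientation; "force": force on the tool from outside, world axes, zero at the start; "wrist_torque": the same for the moment, N m; "grip_width": finger opening in mm.
Only numpy, scipy, OpenCV 4.12 (cv2) and the standard library are available. Lean on these libraries where they do the work, as an engineer would, in place of code of your own. Each camera call takes 0.05 s, during which the arm holds its last target. There are 200 camera calls.

## Working session

There is one attempt and no reset: what is moved stays moved. The work goes in short steps, each a Python script; the robot and the scene stay as the last script left them, time stands still between calls to the robot, and variables do not carry over. Pictures are saved under pics/ and viewed, about 12 in all and at most 16, crops included, and the job is handed in when it is done.

```bash
ls; mkdir -p pics
python3 - <<'E'
from plant import ctrl,sensors,optics
import cv2
for n in("top","scene"):
    p,d=optics.grab_frame(n); cv2.imwrite(f"pics/{n}0.png",p[...,::-1])
    c=optics.camera_params(n); print(n,c["mtx"].tolist(),c["R"].round(3).tolist(),c["t"])
print(optics.camera_params("wrist")); print(sensors.read_state(),ctrl.tcp_to_tips)
E
```

```text
pics
top [[487.17577767669195, 0.0, 314.08930366322267], [0.0, 487.17577767669195, 237.02563022191362], [0.0, 0.0, 1.0]] [[0.01, -1.0, -0.003], [-0.98, -0.01, -0.199], [0.199, 0.005, -0.98]] [ -8.47747698 516.37367056 998.53384465]
scene [[552.4414447761067, 0.0, 324.4024239610044], [0.0, 552.4414447761067, 237.00135965994954], [0.0, 0.0, 1.0]] [[-0.842, 0.539, -0.005], [0.291, 0.447, -0.846], [-0.453, -0.714, -0.534]] [ 424.18766854 -123.90132666 1526.22676277]
{'mtx': array([[418.89054879,   0.        , 320.55020736],
       [  0.        , 418.89054879, 233.53600639],
       [  0.        ,   0.        ,   1.        ]]), 'T_tool_cam': array([[ 1.22148824e-03, -9.52699403e-01, -3.03911756e-01,
         7.76611167e+01],
       [ 9.99997800e-01,  1.68197236e-03, -1.25341817e-03,
        -1.14703036e+00],
       [ 1.70530192e-03, -3.03909557e-01,  9.52699361e-01,
        -1.17844915e+02],
       [ 0.00000000e+00,  0.00000000e+00,  0.00000000e+00,
         1.00000000e+00]])}
{'t': 0.1, 'q': array([-1.45452171e+00,  2.07375335e-01,  1.54282574e+00, -3.79048436e-05,
        1.39353196e+00, -1.50476203e-01]), 'qvel': array([-0.00052952, -0.00427766, -0.00272755,  0.000407  ,  0.00250866,
       -0.00156854]), 'tau': array([-1.94646605e-04, -3.84093440e+01, -2.92546248e+01, -3.44484106e-04,
        4.84656659e-03,  2.70469940e-06]), 'eef_pos': array([ 151.48479864, -554.01467202,  255.21186817]), 'eef_rot': array([[ 9.64630734e-01,  2.63604751e-01, -2.85370225e-04],
       [ 2.63604753e-01, -9.64628443e-01,  2.12159761e-03],
       [ 2.83986973e-04, -2.12178320e-03, -9.99997709e-01]]), 'force': array([-0.64993988,  0.13972141, -1.02742588]), 'wrist_torque': array([ 0.00899447, -0.06047362,  0.03111948]), 'grip_width': 85.35699482500857} 25.0
```

View pics/top0.png

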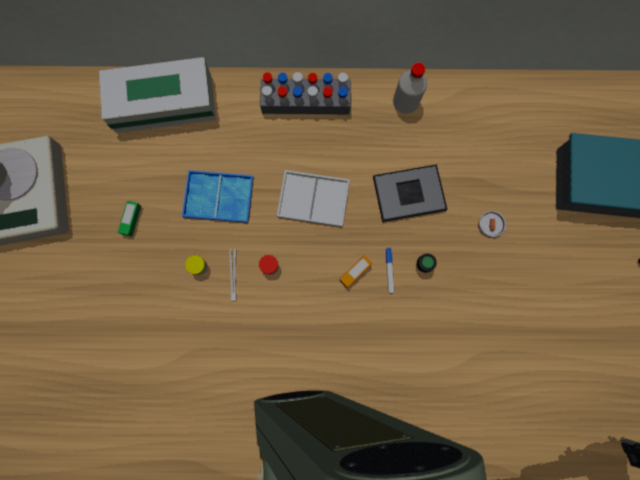

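View pics/scene0.png

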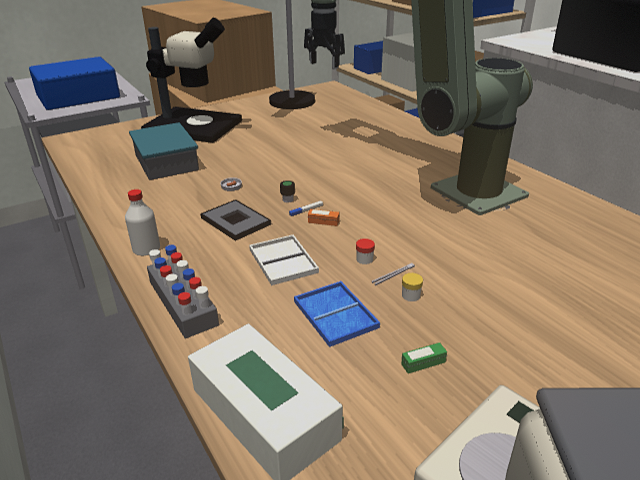

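The top view shows the yellow pot (195,265), red pot (269,265), green mailer (130,218), orange mailer (356,272), eyepiece (427,263) and dish (491,225). The trays are blue (218,197), white (314,199) and black (410,193). A pair of tweezers (233,275) and a marker (390,270) lie between the objects. The scene view confirms that everything stands upright with labels and lids up.

```bash
cat > h.py <<'E'
import numpy as np, cv2
from plant import ctrl,sensors,optics
def cam(name):
    c=optics.camera_params(name); K=c["mtx"]
    if name=="wrist":
        s=sensors.read_state(); T=np.eye(4); T[:3,:3]=s["eef_rot"]; T[:3,3]=s["eef_pos"]; T=T@c["T_tool_cam"]
        return K,T[:3,:3],T[:3,3]
    return K,c["R"].T,-c["R"].T@c["t"]
def ray(C,px,z):
    K,R,o=C; px=np.atleast_2d(np.asarray(px,float))
    d=(R@np.linalg.inv(K)@np.c_[px,np.ones(len(px))].T).T
    return (o+d*((z-o[2])/d[:,2])[:,None])[:,:2]
RNG={"red":((0,150,60),(6,255,255)),"yellow":((24,150,60),(34,255,255)),"green":((50,150,40),(75,255,255)),
     "orange":((11,215,130),(19,255,255)),"blue":((95,120,60),(118,255,255))}
def mask(p,col):
    h=cv2.cvtColor(p,cv2.COLOR_RGB2HSV); return cv2.inRange(h,*RNG[col])
def contours(m,amin=20):
    cs,_=cv2.findContours(m,cv2.RETR_EXTERNAL,cv2.CHAIN_APPROX_NONE)
    return sorted([c for c in cs if cv2.contourArea(c)>amin],key=cv2.contourArea,reverse=True)
def rect(C,cnt,z):
    """min-area rectangle of a contour cast on plane z: centre, (long,short), yaw of long side"""
    P=ray(C,cnt.reshape(-1,2),z).astype(np.float32); b=cv2.boxPoints(cv2.minAreaRect(P))
    e1,e2=b[1]-b[0],b[2]-b[1]
    l=max(e1,e2,key=np.linalg.norm); s=min(e1,e2,key=np.linalg.norm)
    return b.mean(0),(np.linalg.norm(l),np.linalg.norm(s)),np.arctan2(l[1],l[0])%np.pi
def down(yaw):
    """tool pointing down, jaw axis (y) at yaw"""
    y=np.array([np.cos(yaw),np.sin(yaw),0]); z=np.array([0,0,-1.]); return np.c_[np.cross(y,z),y,z]
E
python3 - <<'E'
from h import *
np.set_printoptions(precision=1,suppress=True)
C=cam("top"); p=cv2.imread("pics/top0.png")[...,::-1].copy(); h=cv2.cvtColor(p,cv2.COLOR_RGB2HSV)
for col,z in(("red",44),("yellow",44),("green",28),("orange",28),("blue",14)):
    for c in contours(mask(p,col),60)[:4]: print(col,cv2.contourArea(c),c.reshape(-1,2).mean(0),*rect(C,c,z))
for n,px,z in(("eye",(427.5,262.5),50),("dish",(491,225),14),("white",(314,199),14),("black",(410,193),14)): print(n,ray(C,px,z),h[int(px[1]),int(px[0])])
for n,lo,hi,b in(("white",(0,0,130),(179,40,255),(270,165,355,232)),("black",(0,0,0),(179,90,120),(368,160,450,225))):
    m=np.zeros(p.shape[:2],np.uint8); x0,y0,x1,y1=b; m[y0:y1,x0:x1]=cv2.inRange(h,lo,hi)[y0:y1,x0:x1]
    for c in contours(m,60)[:3]: print(n,cv2.contourArea(c),*rect(C,c,14))
E
```

```text
red 259.0 [268.  264.1] [458.   95.3] (np.float32(39.255783), np.float32(38.732872)) 0.025660627
red 139.0 [417.8  69.4] [ 921.  -241.8] (np.float32(35.049282), np.float32(30.438805)) 2.3917243
red 71.0 [327.4  91.4] [863.2 -30.6] (np.float32(25.161598), np.float32(20.842833)) 0.0068302928
red 70.0 [281.9  91. ] [862.3  75.8] (np.float32(25.157932), np.float32(20.905743)) 0.008692147
yellow 287.5 [194.4 264.2] [455.3 253.3] (np.float32(41.76045), np.float32(40.889904)) 0.05554423
green 142.0 [130.  217.6] [560.9 410.2] (np.float32(74.22331), np.float32(28.97259)) 2.9322457
blue 4577.0 [605.3 171. ] [ 686.3 -669.9] (np.float32(166.14687), np.float32(156.87337)) 3.0466013
blue 2954.5 [217.6 196.1] [618.  218.1] (np.float32(149.65851), np.float32(110.35258)) 1.4953407
blue 72.5 [342.7  91.1] [879.6 -66.9] (np.float32(25.92956), np.float32(21.429707)) 3.138604
blue 70.0 [297.1  90.8] [880.   40.2] (np.float32(23.304466), np.float32(21.517473)) 0.008677291
eye [[ 463.7 -246.1]] [ 68 144 101]
dish [[ 555.6 -399.8]] [ 11 183 124]
white [[612.3  -1.9]] [110   6 128]
black [[ 628.6 -220.3]] [150  15  35]
white 2951.5 [617.    0.3] (np.float32(150.47824), np.float32(109.43765)) 1.4271992
black 2911.5 [ 630.2 -219. ] (np.float32(148.8923), np.float32(109.936356)) 1.7581596
```

```bash
cat >> h.py <<'E'
def look(xy,yaw,z=200):
    ctrl.move_ptp([*xy,z],down(yaw)); ctrl.hold(0.15); C=cam("wrist"); return C,optics.grab_frame("wrist")[0]
def near(C,p,col,xy,z,amin=300):
    """rectangle of the colour's blob nearest xy on plane z"""
    return min((rect(C,c,z) for c in contours(mask(p,col),amin)),key=lambda r:np.hypot(*(r[0]-xy)))
def state(tag):
    s=sensors.read_state(); print(tag,"t",round(s["t"],1),"pos",s["eef_pos"].round(1),"F",s["force"].round(1),"w",round(s["grip_width"],1))
def pick(xy,yaw,z,opening,force=40):
    ctrl.gripper_to(opening,force)
    ctrl.move_ptp([*xy,z+50],down(yaw)); ctrl.move_l([*xy,z],vel=100)
    ctrl.gripper_to(5,force); state("gripped")
    ctrl.move_l([*xy,z+70],vel=150); state("lifted")
def place(xy,yaw,z,opening):
    ctrl.move_ptp([*xy,z+60],down(yaw)); ctrl.move_l([*xy,z+8],vel=120)
    print("touch",ctrl.move_l([*xy,z-1.5],vel=25,threshold=6)); state("down")
    ctrl.gripper_to(opening); ctrl.move_l([*xy,z+70],vel=150); state("released")
E
python3 - <<'E'
from h import *
Y=-0.075; xy=np.array([458,95.3])
C,p=look(xy,Y); cv2.imwrite("pics/w_red.png",p[...,::-1]); state("look")
for col,e in(("red",xy),("yellow",[455.3,253.3])):
    try: print(col,near(C,p,col,e,44))
    except ValueError: print(col,"none")
E
```

```text
look t 2.9 pos [458.2  94.8 200. ] F [-0.6 -0.2  0.4] w 85.2
red (array([457.81177,  97.2216 ], dtype=float32), (np.float32(42.338272), np.float32(41.289257)), np.float32(0.9432138))
yellow none
```

View pics/w_red.png

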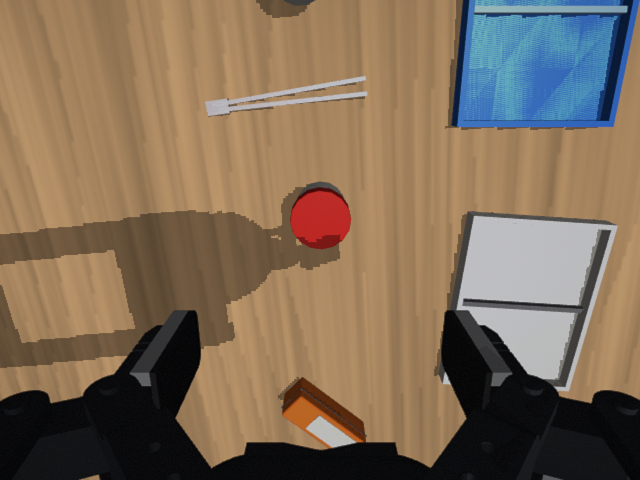

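The wrist view shows the red lid centred at (320,218), 42 mm across and within 2 mm of the top-view fix. Tweezers are at (285,100) and clear of the jaws.

Run:
```python
from h import *
Y=-0.075
pick([457.9,96.5],Y,40,70); place([615.2,181.7],Y,44,60)
xy=np.array([455.3,253.3]); C,p=look(xy,Y); r=near(C,p,"yellow",xy,44); print("yellow",r)
cv2.imwrite("pics/w_yel.png",p[...,::-1])
if np.hypot(*(r[0]-xy))<6 and 38<r[1][1]<=r[1][0]<46:
    pick((r[0]+xy)/2,Y,40,70); state("y")
```

```text
gripped t 4.7 pos [458.9  96.5  41.1] F [0.2 0.1 6.1] w 40.7
lifted t 5.3 pos [457.3  96.5 109.5] F [-0.5  0.3 -0.8] w 40.6
touch True
down t 7.0 pos [616.3 181.9  45.2] F [-0.6  0.2  4.2] w 40.9
released t 8.0 pos [614.8 181.6 113.6] F [-0.8  0.1 -0.6] w 60.0
yellow (array([455.1262 , 255.78485], dtype=float32), (np.float32(41.383636), np.float32(40.620304)), np.float32(1.9637866))
gripped t 10.8 pos [456.1 254.9  41.1] F [-0.7 -1.   5.6] w 40.9
lifted t 11.4 pos [454.6 254.3 109.4] F [ 0.1 -0.1 -1.4] w 41.0
y t 11.4 pos [454.6 254.3 109.4] F [ 0.1 -0.1 -1.4] w 41.0
```

View pics/w_yel.png

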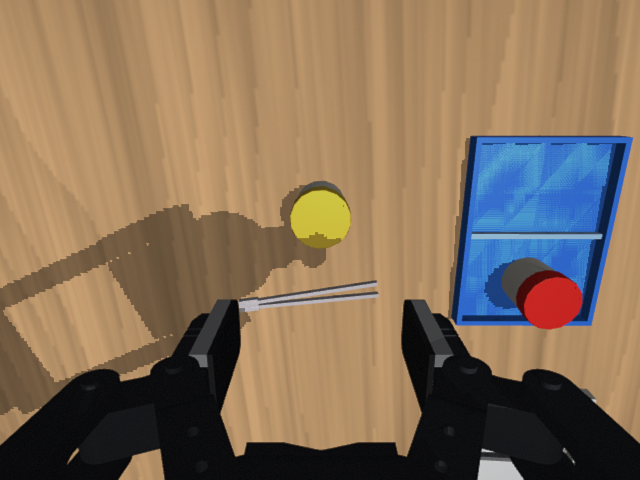

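Yellow lid is at (320,218). The red pot stands upright in the near compartment of the blue tray at (549,300).

```bash
cat >> h.py <<'E'
def label(C,p,xy,z=28):
    """white label (low saturation, bright) nearest xy on plane z"""
    h=cv2.cvtColor(p,cv2.COLOR_RGB2HSV); m=cv2.inRange(h,(0,0,110),(179,50,255))
    rs=[rect(C,c,z) for c in contours(m,150)]
    return min(rs,key=lambda r:np.hypot(*(r[0]-xy)))
E
python3 - <<'E'
from h import *
place([620.8,254.5],-0.075,44,60)
xy=np.array([560.9,410.2]); C,p=look(xy,1.36); state("look")
print("green",near(C,p,"green",xy,28),"label",label(C,p,xy))
cv2.imwrite("pics/w_grn.png",p[...,::-1])
E
```

```text
touch True
down t 13.0 pos [621.8 254.8  45.2] F [-0.8  0.4  4.5] w 41.0
released t 14.0 pos [620.4 254.4 113.7] F [-1.   0.3 -0.6] w 60.0
look t 15.3 pos [561.1 409.2 199.1] F [-0.6  0.1  0.5] w 59.9
green (array([560.7333, 415.0787], dtype=float32), (np.float32(75.409485), np.float32(24.430685)), np.float32(2.947249)) label (array([569.9756 , 413.16815], dtype=float32), (np.float32(43.76985), np.float32(17.416681)), np.float32(2.9436352))
```

View pics/w_grn.png

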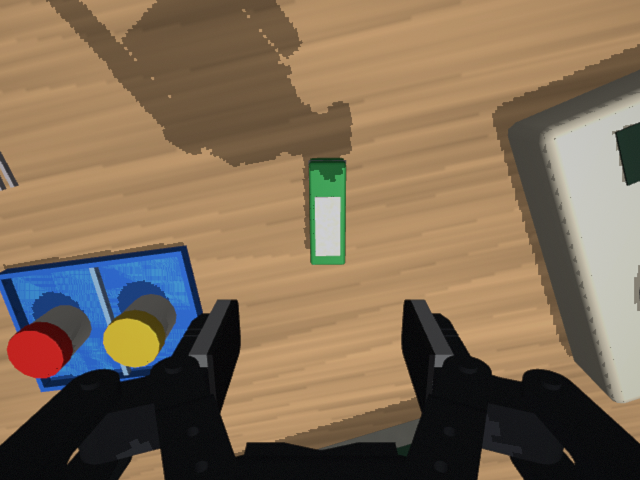

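The green mailer is at (327,212), label up, and both pots stand in the blue tray with one in each compartment. The label sits off-centre on the box, but the label and box fits agree on the centre line.

Run:
```python
from h import *
pick([560.8,414],1.374,29,56,40)
place([622.2,36.9],1.427,33,38)
xy=ray(cam("top"),[(356,272)],28)[0]; C,p=look(xy,0.79); state("look")
cv2.imwrite("pics/w_org.png",p[...,::-1])
print(xy,"orange",near(C,p,"orange",xy,28),"label",label(C,p,xy))
```

```text
gripped t 17.1 pos [561.5 414.4  30.1] F [ 0.3 -0.6  3.1] w 24.9
lifted t 17.7 pos [560.3 413.7  98.6] F [ 0.8 -0.7 -1.2] w 25.2
touch True
down t 20.1 pos [623.6  36.8  34.1] F [-0.1 -1.3  3.6] w 25.5
released t 21.0 pos [621.7  36.9 102.6] F [-0.5 -0.3 -0.2] w 38.0
look t 22.1 pos [445.2 -94.5 199.4] F [-0.4  0.3 -0.2] w 37.9Traceback (most recent call last):
  File "<stdin>", line 6, in <module>
  File "h.py", line 33, in near
    return min((rect(C,c,z) for c in contours(mask(p,col),amin)),key=lambda r:np.hypot(*(r[0]-xy)))
ValueError: min() iterable argument is empty
```

View pics/w_org.png

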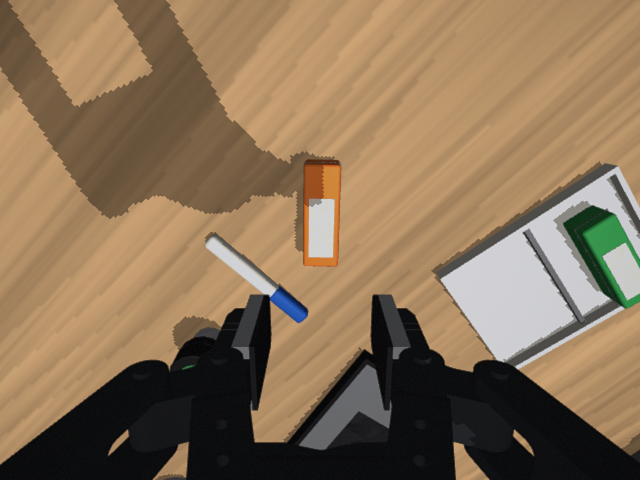

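The orange mailer is at (322,212), label up. The marker from (210,238) to (303,315) clears the finger paths if the opening is modest. The green mailer lies flat in its compartment at (610,260). My orange colour range was too tight, so I'll loosen it.

```bash
sed -i 's/"orange":((11,215,130),(19,255,255))/"orange":((5,215,60),(19,255,255))/' h.py
python3 - <<'E'
from h import *
p=cv2.imread("pics/w_org.png")[...,::-1].copy(); h=cv2.cvtColor(p,cv2.COLOR_RGB2HSV)
print(h[262,322],h[180,330],h[180,312],h[120,400],h[230,260])
C=cam("wrist"); xy=np.array([445.2,-94.5])
print("label",label(C,p,xy)); print([ (rect(C,c,28),cv2.boundingRect(c)) for c in contours(mask(p,"orange"),300)])
E
```

```text
[ 14 195 207] [ 16 186 206] [ 12 204 156] [ 16 108 191] [ 16 108 187]
label (array([452.11356, -99.80415], dtype=float32), (np.float32(43.088898), np.float32(17.381784)), np.float32(2.3552513))
[]
```

```bash
sed -i 's/"orange":((5,215,60)/"orange":((5,165,60)/' h.py
python3 - <<'E'
from h import *
p=cv2.imread("pics/w_org.png")[...,::-1].copy(); C=cam("wrist"); xy=np.array([445.2,-94.5])
l=label(C,p,xy); c=l[0]+9.2*np.array([np.cos(l[2]),np.sin(l[2])]); r=near(C,p,"orange",xy,28); print(r,c)
assert np.hypot(*(c-xy))<6 and np.hypot(*(r[0]-c))<5
pick(c,float(l[2])-np.pi/2,29,44,40)
place([611.8,-35.3],1.427,33,38)
xy=np.array([463.7,-246.1]); C,p=look(xy,0.2); state("look"); cv2.imwrite("pics/w_eye.png",p[...,::-1])
E
```

```text
(array([445.62323, -93.4538 ], dtype=float32), (np.float32(75.83375), np.float32(25.660788)), np.float32(2.344113)) [445.61432 -93.29264]
gripped t 23.9 pos [446.8 -93.8  30.2] F [ 0.4 -0.   5.4] w 24.9
lifted t 24.5 pos [444.9 -93.   98.4] F [-0.1  0.9 -0.8] w 25.3
touch True
down t 26.2 pos [612.8 -35.6  34.1] F [-0.6 -0.   3.3] w 25.3
released t 27.1 pos [611.3 -35.2 102.6] F [ 0.1 -0.6 -0.4] w 37.8
look t 28.3 pos [ 464.1 -245.1  199.2] F [0.2 0.  0.9] w 38.0
```

View pics/w_eye.png

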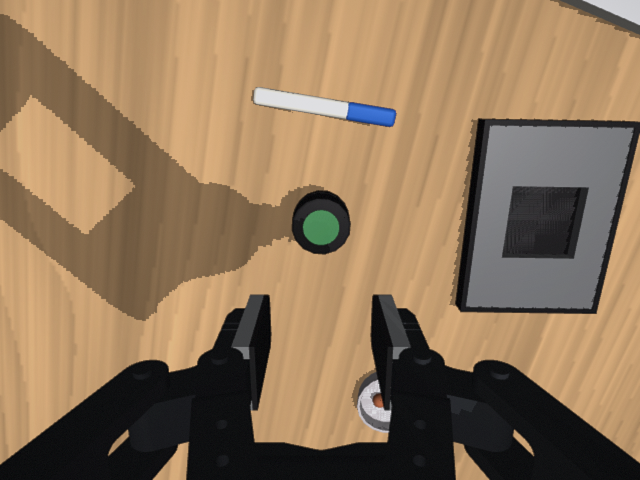

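The eyepiece lens is at (321,227), lens up. The black tray's well is centred near (545,222), and the dish at (378,402) is untouched.

Run:
```python
from h import *
np.set_printoptions(precision=1,suppress=True)
p=cv2.imread("pics/w_eye.png")[...,::-1].copy(); C=cam("wrist"); h=cv2.cvtColor(p,cv2.COLOR_RGB2HSV)
g=cv2.inRange(h,(50,80,40),(80,255,255)); r=rect(C,contours(g,300)[0],50); print("lens",r)
q=ray(C,[(512,187),(588,187),(577,258),(503,257)],13); print("well",q.tolist(),q.mean(0))
w=(q.mean(0)+[630.2,-219])/2; xy=np.array([463.7,-246.1])
assert np.hypot(*(r[0]-xy))<6 and np.hypot(*(q.mean(0)-[630.2,-219]))<8
pick(r[0],0.19,43,66,50); place(w,0.19,47,60)
ctrl.move_ptp([560,-150,300],down(0.)); ctrl.hold(.2); cv2.imwrite("pics/w_end.png",optics.grab_frame("wrist")[0][...,::-1])
ctrl.set_joints([-1.454,0.207,1.542,0,1.393,-0.15]); state("home")
cv2.imwrite("pics/top1.png",optics.grab_frame("top")[0][...,::-1]); 
t=cv2.imread("pics/top1.png")[140:300,90:530]; s=optics.grab_frame("scene")[0][170:390,170:480,::-1]
cv2.imwrite("pics/top1c.png",cv2.resize(t,None,fx=1.8,fy=1.8,interpolation=cv2.INTER_CUBIC)); cv2.imwrite("pics/scene1c.png",cv2.resize(s,None,fx=2.5,fy=2.5,interpolation=cv2.INTER_CUBIC))
```

```text
lens (array([ 463.8, -246.7], dtype=float32), (np.float32(24.340582), np.float32(24.009022)), np.float32(1.7742938))
well [[598.0085518298333, -198.43865672189384], [652.7518839750641, -187.1444690907988], [666.1928473670251, -241.3570392989032], [609.7052002357492, -252.16923279092458]] [ 631.7 -219.8]
gripped t 30.2 pos [ 464.7 -247.4   44.2] F [-0.7  0.4  5.8] w 38.6
lifted t 30.8 pos [ 463.2 -246.2  112.2] F [ 0.   0.7 -1.5] w 38.7
touch True
down t 32.5 pos [ 631.9 -219.9   48.3] F [-0.8 -0.3  4.4] w 38.7
released t 33.5 pos [ 630.6 -219.2  116.7] F [-0.4 -0.3 -0.3] w 60.3
home t 36.6 pos [ 152.8 -554.2  256. ] F [ 0.3 -0.3 -0.1] w 60.0
```

View pics/top1c.png

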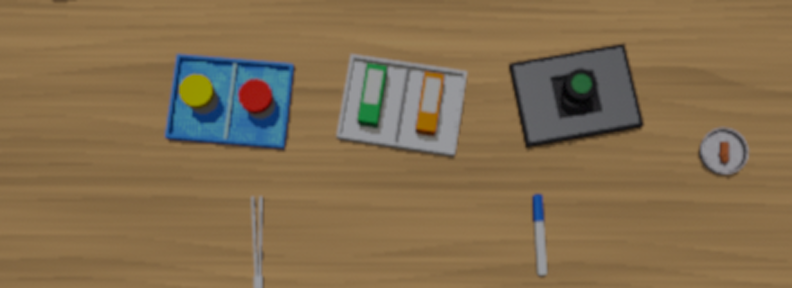

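View pics/scene1c.png

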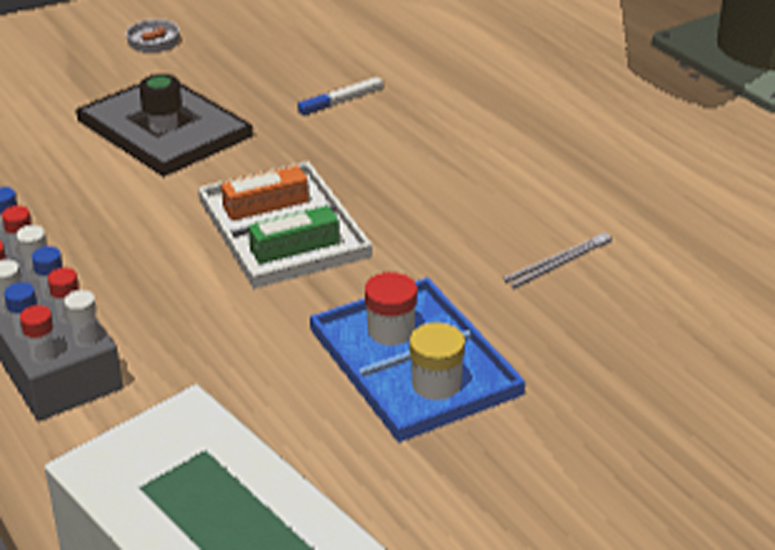

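View pics/w_end.png

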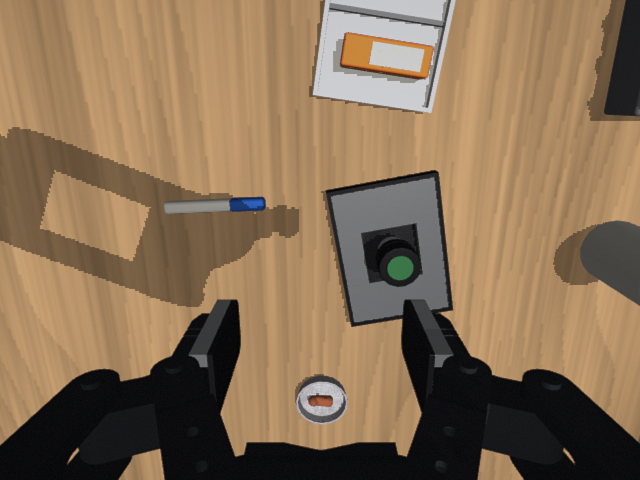

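The final pictures show both pots upright in separate compartments, both mailers flat with labels up and clear of the walls, and the eyepiece upright in the well. The dish, marker and tweezers have not moved.

```bash
python3 -c "
from plant import ctrl
print(ctrl.finish_job())"
```

```text
the job is handed in; nothing more can be done
None
```

The job is done and handed in at about 37 s of robot time. I placed the objects in this order: red pot, yellow pot, green mailer, orange mailer, eyepiece.

- **Placing:** Each object was set down until contact. The TCP was then 3.9 to 4.1 mm above its height at the grasp, which matches the 4 mm tray floors.
- **Final pictures (top, scene and wrist):**
  - The pots stand upright, one in each blue compartment.
  - The mailers lie flat with labels up, one in each white compartment.
  - The eyepiece stands lens up in the foam well.
  - The dish, marker and tweezers look unmoved by eye; I did not measure them again.
- **Disagreements:**
  - The top and wrist cameras differed by 2 to 5 mm on object positions, which the tray clearances could absorb.
  - My first orange colour range found nothing, so I widened it before the orange mailer was picked up.

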